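Clamp the glue bottle and set its cap to breathe

ROBOT

A 7-joint arm with a two-finger parallel gripper is mounted at the origin on the work surface. World frame = base frame: x ahead of the robot, y to its left, z up, the work surface at z = 0. Lengths are in m, angles in rad, forces in N, time in s.
With the tool pointing down it reaches from about 0.425 to 0.875 m from the base axis. Payload 4.7 kg.
Tool frame: the origin (TCP) lies midway between the tips of the shut fingers; the grasp point (between the pads) lies 19 mm behind it; z points along the fingers, y is the line along which they close (so a half turn about z gives the same grasp; the last joint's range is limited). The gripper opens to 87 mm and grips with 3 to 60 N. Pads are 19 mm wide; open, the fingers measure 117 mm over their backs; the gripper's body (75 mm by 190 mm) begins 51 mm behind the grasp point.
Start: joints at [-1.106, 0.321, -0.07, 1.45, 0.023, 1.371, -0.057], TCP at [0.283, 0.585, 0.223] pointing down, gripper open.
Joint ranges: [-2.86, 2.86], [-0.3, 2.09], [-1.38, 1.24], [0.06, 2.45], [-1.56, 4.7], [0.09, 2.05], [-2.69, 2.69]. Speed limits (rad/s): [2.57, 2.57, 3.14, 3.14, 3.14, 3.14, 3.14].

INTERFACE

Orientations are given as a rotation vector (axis times angle).
In Python, from bench import ctrl gives the robot as it stands. The module is installed in compiled form; this text tells all that it offers.
- The arm moves only by the shell command python3 -m handwheel 'ROWS' [FORCE]. ROWS is JSON, a list of rows, each a list of 7 numbers: the finger opening in m, from 0 to 0.087, then the shift along the tool's x, y, z in m, then the turn, a rotation vector about the tool's x, y, z in degrees. A call has 1 to 12 rows; each row shifts and turns the commanded pose from where the row before left it, along the tool's axes as they then stand; what a row does not reach is not made up. A row lasts 1/8 s, in which the tool goes at most 62.5 mm and 10.7 degrees, less where a joint would pass 70% of its speed; a pose out of reach is approached as far as the arm can. A call is refused whole if a number of a shift passes 0.0625 or a number of a turn 10.7, either way. A call with a gripper value outside its range is refused whole. The fingers move at their own pace and stop on an object; FORCE is the grip in N (left out, the last holds). Time passes only in rows, so rows that do not move let the fingers close. It gives the time, the measured TCP pose, the force, the opening and the grip force at its end, in the units of the state.
- ctrl.get_state(): the state, without advancing time (a new reading comes with each control period).
- ctrl.get_image(name): name is "scene" or "top"; returns (picture, depth): 480x640x3 uint8, blue, green, red; 480x640 float32, m along the optical axis (not along the pixel's ray), 0 where there is no reading.
- ctrl.camera_info(name): a dict with "intrinsics" (3x3 intrinsics, pixels), "R" (3x3) and "t" (3): a world point X has camera coordinates R X + t. Camera axes: x right, y down, z forward; pixel columns grow to the right and rows downward; lengths in m; the calibration is good to about 2 mm. A picture is of the moment at which its call begins. camera_info takes no time and is no camera call.
- ctrl.close_job(): hands the job in; it is judged then, once.
The state is a dict: "time": time; "joint_positions": joint angles; "qd": joint speeds; "joint_torque": joint torques, N m; "position": TCP position; "tool_rot": TCP orientation; "ft_force": force on the tool from outside, world axes, zero at the start; "torque": the same for the moment, N m; "grip_width": opening from 0.0 (shut) to 1.0 (fully open); "grip_force": force on a finger pad.
Only numpy, scipy, OpenCV 4.12 (cv2) and the standard library are available. Lean on these libraries where they do the work, as an engineer would, in place of code of your own. Each camera call takes 0.05 s, during which the arm holds its last target. There are 200 camera calls.

TASK

Clip the spring clamp squarely down over the middle of the pair of upright ears that stick out of the bottle holder so that it pinches both together, and let go of it. Then screw the bottle's ribbed cap clockwise until it bottoms out, back it off a quarter turn so that the bottle can breathe, and finish with the cap still gripped between the fingers. Leave the other things on the bench where they are.

Things in the scene. Friction and masses are not known exactly. Their poses are not given: they have to be found in the camera images.
- holder: fixed bench holder with a white glue bottle (60 mm across) in a split aluminium collar. Origin on the bench under the bottle's axis, z up. Its foot reaches from x = -50 to +100 mm, y = -45 to +45 mm, 12 mm high. The collar's two ears stick out towards the holder's +x. The bottle's shoulder ends at height 97 mm
- ears_top (a point): middle of the ears' top edge, 52 mm above the bench, 62 mm from the bottle's axis along the holder's +x. The two ears stand side by side as upright plates, together 8 mm thick (holder's y), 36 mm long (holder's x) and 30 mm high below this point; axes as the holder's
- cap: ribbed round screw cap, 38 mm across, 26 mm tall, with a 12 mm spout stub on top that is 14 mm across; origin on its axis at the centre of its underside, 104 mm above the bench when bottomed out. It already sits on the first turns of its thread and cannot come off. Can be gripped at any yaw. A small ridge on its top, pointing along its x, turns with it
- cap_turn (a joint): angle of the cap on its thread: 0 = bottomed out (hard stop), grows as it is unscrewed (counter-clockwise from above); it starts 1.8 to 3.2 above 0. It rises 3 mm a turn; turning takes about 0.05 N m, and it stays where it is left
- clip: loose steel spring clamp like a big clothes peg, 60 mm tall, 26 mm wide (its x; pivot pin 30 mm), 50 to 80 g, standing on its jaws; origin on the bench under its middle, z up. Two black-padded levers rise on its +y and -y sides, splayed to 50 mm over their tops. This is the pose of the +y half, which carries the pivot: clamped on the ears it leans about 0.15 rad
- clip_pivot (a point): middle of the clamp's pivot pin (8 mm across), 30 mm above the origin; jaw tips 29 mm below it, lever tops 31 mm above. Clipped on well, it lies 4 to 16 mm above the ears' top edge
- clip_jaw (a joint): how far the clamp is opened: 0 = at rest, jaws all but shut; 0.6 = fully open (stop). Squeezing the levers together along the clamp's y, about 22 mm above the pivot, takes about 8 N; fully open they stand upright, 32 mm over their outsides, and the jaw tips are about 14 mm apart. About 0.28 when clamped on the ears
- bottle_a: a bystander: loose glue bottle with a long pointed nozzle, 56 mm across, 172 mm tall, standing; origin under its centre
- bottle_b: a bystander: another such nozzle bottle; origin under its centre
- brush: a bystander: glue brush 170 mm long lying along its x axis; origin under its middle
- pot: a bystander: open white cup, 64 mm across, 60 mm tall; origin under its centre
- weight: a bystander: dark steel block 70 x 45 x 28 mm; origin under its centre
- roller: a bystander: hand roller about 170 mm long lying along its x axis; origin under it near its middle
- tin: a bystander: round aluminium tin with a lid, 70 mm across, 42 mm tall; origin under its centre

How it is judged:
On the way, in this order (a step that is already met when the one before it is completed fails the run):
1. the clamp is clipped down over both ears, square to them, and let go (z of clip_pivot in the frame of ears_top between 0 and 0.018 m and horizontal distance between clip_pivot and ears_top below 0.014 m and angle between the x axis of clip and the x axis of holder, either way round below 0.35 rad and angle between clip's own z axis and vertical below 0.45 rad and value of joint clip_jaw between 0.15 and 0.45 rad and contact force between the fingers and clip below 0.2 N), for 0.2 s.
2. the cap is bottomed out while the clamp stays on the ears (all of step 1 and value of joint cap_turn below 0.08 rad), for 0.2 s.
At the end, for the whole second after the job is handed in: Cap a quarter turn (1.57 rad, within 0.3) off its stop and gripped by the fingers (over 2 N); the clamp, not touched by the fingers, pinches the ears: pivot 0 to 18 mm above their top edge, within 14 mm of its middle, square within 0.35, upright within 0.45 rad (all of step 1 and value of joint cap_turn between 1.27 and 1.87 rad and contact force between the fingers and cap above 2 N); the arm keeps its last pose, push and grip.
It fails at once if another thing on the bench is moved by more than 40 mm or tipped over (distance of any of bottle_a, bottle_b, brush, pot, weight, roller, tin from where it was at the start of the episode above 0.04 m or angle between any of bottle_a, bottle_b, brush, pot, weight, roller, tin's own z axis and vertical above 0.5 rad).
It also fails if it takes over 64 s, if anything falls off the work surface, if the arm or the gripper's body presses on something with over 40 N, if the wrist force passes 120 N, or if a joint passes its speed limit or range.

## Working session

There is one attempt and no reset: what is moved stays moved. The work goes in short steps, Python scripts to look and compute and a shell command to move; the robot and the scene stay as the last step left them, time stands still between calls to the robot, and variables do not carry over. Pictures are saved under pics/ and viewed, at most 10 in all, crops included, and the job is handed in when it is done.

```bash
mkdir -p pics; cat > h.py <<'E'
import numpy as np, cv2
from bench import ctrl
from scipy.spatial.transform import Rotation as Ro
def grab(n,tag):
    im,d=ctrl.get_image(n); cv2.imwrite(f'pics/{tag}.png',im); np.savez(f'pics/{tag}.npz',im=im,d=d)
    return im,d
def cloud(n,d):
    c=ctrl.camera_info(n); K,R,t=[np.array(c[k]) for k in('intrinsics','R','t')]
    v,u=np.mgrid[:480,:640]
    P=np.stack([(u-K[0,2])/K[0,0]*d,(v-K[1,2])/K[1,1]*d,d],-1)
    return (P-t)@R
def proj(n,X):
    c=ctrl.camera_info(n); K,R,t=[np.array(c[k]) for k in('intrinsics','R','t')]
    p=(R@np.array(X)+t); p=K@p; return p[:2]/p[2]
def st():
    s=ctrl.get_state(); np.set_printoptions(precision=4,suppress=True)
    print(s['time'],np.array(s['position']),Ro.from_rotvec(s['tool_rot']).as_matrix().tolist(),s['ft_force'],s['grip_width'],s['grip_force'])
    return s
E
python3 - <<'E'
from h import *
s=st(); print(s)
for n in('scene','top'):
    grab(n,n+'0'); c=ctrl.camera_info(n); print(n,c)
E
```

```text
0.0 [0.283  0.5845 0.2214] [[-0.9001132011865076, 0.4356554648595084, -0.0007355187438847618], [0.4356560702438112, 0.9001114358987568, -0.0017864557081600555], [-0.00011623035930082839, -0.0019284455718013571, -0.9999981337923485]] [ 0.2293 -0.1842 -0.1769] 1.0000551763934318 0.0
{'time': 0.0, 'joint_positions': array([-1.1059,  0.3218, -0.0701,  1.4517,  0.0226,  1.3708, -0.0569]), 'qd': array([-0.0011,  0.0009, -0.    , -0.001 , -0.0002,  0.0001, -0.0011]), 'joint_torque': array([ -0.0004, -49.1296,  -0.4038, -31.2522,  -0.0639,   0.044 ,
         0.0002]), 'position': array([0.283 , 0.5845, 0.2214]), 'tool_rot': array([-0.702 , -3.0618,  0.003 ]), 'ft_force': array([ 0.2293, -0.1842, -0.1769]), 'torque': array([-0.0456, -0.0041,  0.0387]), 'grip_force': 0.0, 'grip_width': 1.0000551763934318}
scene {'intrinsics': array([[592.8518,   0.    , 305.9993],
       [  0.    , 592.8518, 239.194 ],
       [  0.    ,   0.    ,   1.    ]]), 'R': array([[-0.4242,  0.9056,  0.0051],
       [ 0.7626,  0.3603, -0.5373],
       [-0.4884, -0.224 , -0.8434]]), 't': array([ 0.2718, -0.4054,  1.5507])}
top {'intrinsics': array([[485.8455,   0.    , 321.5127],
       [  0.    , 485.8455, 239.4912],
       [  0.    ,   0.    ,   1.    ]]), 'R': array([[ 0.0028, -0.9999,  0.0125],
       [-0.999 , -0.0033, -0.0456],
       [ 0.0457, -0.0123, -0.9989]]), 't': array([-0.0105,  0.5967,  1.0856])}
```

View pics/top0.png

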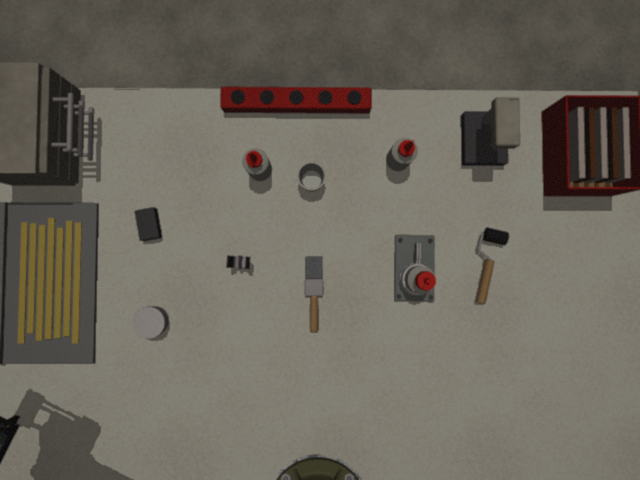

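View pics/scene0.png

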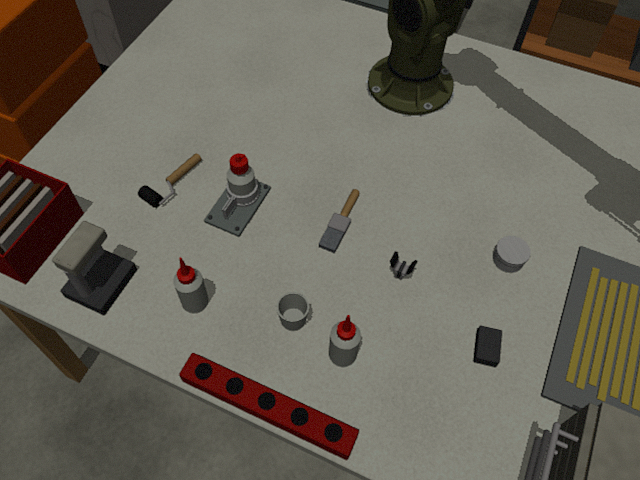

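The top view shows the clip at about (239,264), the holder foot spanning (394–434, 236–301), its ears at about (418,252) and the cap at (425,281). The scene view shows the clip at (402,266) and the cap at (239,163). Next I'll measure these with depth and enlarged crops.

```bash
python3 - <<'E'
from h import *
t=np.load('pics/top0.npz'); s=np.load('pics/scene0.npz')
T=t['im'];S=s['im']
cr=lambda im,u,v,w,h:cv2.resize(im[v:v+h,u:u+w],(400,300),interpolation=cv2.INTER_CUBIC)
A=np.vstack([np.hstack([cr(T,219,249,40,30),cr(T,380,229,80,60)]),np.hstack([cr(S,372,239,60,45),cr(S,195,150,120,90)])])
A=np.clip(A.astype(float)*1.6,0,255).astype(np.uint8)
cv2.imwrite('pics/crops.png',A)
for n,z,boxs in(('top',t,{'clip':(222,249,258,280),'hold':(390,230,440,306)}),('scene',s,{'clip':(380,245,425,285),'hold':(200,148,275,240)})):
    P=cloud(n,z['d']);im=z['im'].astype(int)
    for k,(a,b,c,d) in boxs.items():
        p=P[b:d,a:c].reshape(-1,3);q=im[b:d,a:c].reshape(-1,3)
        if k=='clip':
            for lo,hi in((.008,.03),(.03,.045),(.045,.07)):
                m=(p[:,2]>lo)&(p[:,2]<hi); print(n,k,lo,m.sum(),p[m].mean(0),p[m].min(0),p[m].max(0))
            m=(p[:,2]>.04);print(np.round(p[m],3).tolist())
        else:
            red=(q[:,2]>80)&(q[:,1]<40)
            print(n,'cap',red.sum(),p[red].mean(0),p[red].min(0),p[red].max(0))
            for lo,hi in((.008,.016),(.045,.058),(.085,.1),(.12,.15)):
                m=(p[:,2]>lo)&(p[:,2]<hi)
                if m.sum():
                    r=cv2.minAreaRect((p[m][:,:2]*1000).astype(np.float32)); print(n,k,lo,m.sum(),p[m].mean(0),r)
E
```

```text
top clip 0.008 53 [0.54712158 0.17322966 0.0274111 ] [0.53418887 0.16134623 0.0168619 ] [0.55874944 0.18592871 0.02996374]
top clip 0.03 114 [0.54514572 0.17644681 0.03475918] [0.53214066 0.15958315 0.030019  ] [0.55869252 0.19003882 0.0449922 ]
top clip 0.045 114 [0.54551008 0.17569921 0.05459326] [0.53246798 0.14836998 0.04504828] [0.56051933 0.19894692 0.0615812 ]
[[0.561, 0.197, 0.055], [0.561, 0.194, 0.056], [0.558, 0.197, 0.054], [0.558, 0.194, 0.057], [0.558, 0.192, 0.059], [0.558, 0.19, 0.054], [0.558, 0.19, 0.045], [0.558, 0.188, 0.045], [0.559, 0.186, 0.042], [0.556, 0.197, 0.054], [0.556, 0.194, 0.057], [0.556, 0.191, 0.062], [0.556, 0.191, 0.052], [0.556, 0.189, 0.05], [0.556, 0.188, 0.045], [0.556, 0.186, 0.043], [0.556, 0.157, 0.045], [0.556, 0.153, 0.058], [0.556, 0.151, 0.057], [0.556, 0.149, 0.054], [0.554, 0.196, 0.057], [0.554, 0.194, 0.057], [0.554, 0.193, 0.054], [0.554, 0.19, 0.055], [0.554, 0.189, 0.051], [0.554, 0.188, 0.042], [0.547, 0.005, 1.112], [0.554, 0.157, 0.046], [0.554, 0.153, 0.059], [0.554, 0.151, 0.056], [0.554, 0.149, 0.059], [0.552, 0.196, 0.059
[... 7248 characters left out ...]
4 -0.23679899  0.12611264] [1.18175137 0.24728073 1.08870823]
scene hold 0.008 1147 [ 0.56126498 -0.21341546  0.01193026] ((536.1036987304688, -268.13787841796875), (189.18359375, 151.95509338378906), 88.85626983642578)
scene hold 0.045 227 [ 0.54351135 -0.21270183  0.05024277] ((539.7313842773438, -208.41070556640625), (93.2934341430664, 68.0760269165039), 21.46033477783203)
scene hold 0.085 264 [ 0.52053797 -0.21233403  0.09056542] ((515.9169311523438, -215.9990997314453), (49.470367431640625, 57.8316650390625), 36.16895294189453)
scene hold 0.12 259 [ 0.51476604 -0.21698812  0.13133181] ((512.3071899414062, -218.38661193847656), (39.859195709228516, 38.23748016357422), 22.204313278198242)
```

View pics/crops.png

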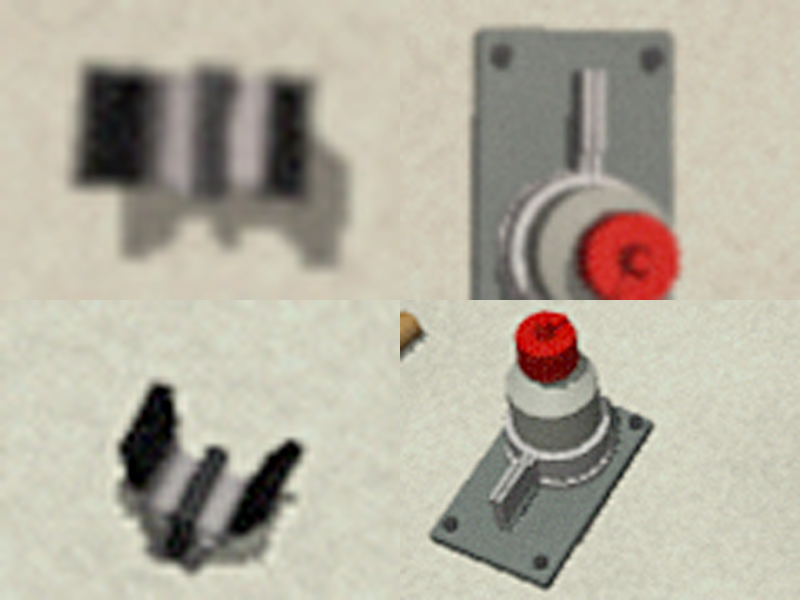

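Cap and foot agree: the holder is at about (0.510, -0.219) with yaw near 0, so ears_top is at about (0.572, -0.219). The crops show the clip's levers at +y and -y with a slight clockwise yaw. I'll fit the poses more tightly and work out the first move.

```bash
cat >> h.py <<'E'
def to(x,y,z,head,tilt=None):
    """tool-frame shift to TCP (x,y,z), then turn so tool y heads `head` deg with tool z down"""
    s=ctrl.get_state(); R=Ro.from_rotvec(s['tool_rot']); p=np.array(s['position'])
    h=np.radians(head); yv=np.array([np.cos(h),np.sin(h),0]); zv=np.array([0,0,-1.]); xv=np.cross(yv,zv)
    G=Ro.from_matrix(np.stack([xv,yv,zv],1))
    np.set_printoptions(precision=4,suppress=True)
    print('t',s['time'],'pos',p,'head',np.degrees(np.arctan2(*R.as_matrix()[[1,0],1])),'q7',s['joint_positions'][6],'F',s['ft_force'],'w',s['grip_width']*.087,s['grip_force'])
    print('shift mm',R.inv().apply(np.array([x,y,z])-p)*1000,'turn deg',np.degrees((R.inv()*G).as_rotvec()))
E
python3 - <<'E'
from h import *
for n,b1,b2 in(('top',(222,249,258,280),(390,230,440,306)),('scene',(380,245,425,285),(200,148,275,240))):
    z=np.load(f'pics/{n}0.npz');P=cloud(n,z['d'])
    f=lambda b:P[b[1]:b[3],b[0]:b[2]].reshape(-1,3)
    p=f(b1);p=p[(p[:,2]>.05)&(p[:,2]<.065)]
    L=[p[p[:,1]>.174],p[p[:,1]<.174]]
    m=[cv2.minAreaRect((l[:,:2]*1e3).astype(np.float32)) for l in L];print(n,'levers',m)
    p=f(b2);m=(p[:,2]>.045)&(p[:,2]<.055)&(p[:,0]>.556)&(p[:,0]<.6);e=p[m]
    print(n,'ears',m.sum(),e.mean(0),e.min(0),e.max(0))
    for a in np.arange(.556,.595,.006):
        k=e[(e[:,0]>=a)&(e[:,0]<a+.006)&(e[:,2]>.049)]
        if len(k):print('  x%.3f y %.4f..%.4f n%d'%(a+.003,k[:,1].min(),k[:,1].max(),len(k)))
    print('proj ears', proj(n,[.572,-.2195,.052]),proj(n,[.59,-.2195,.052]))
to(.547,.173,.12,87)
E
```

```text
top levers [((547.2022094726562, 193.50927734375), (8.94540023803711, 26.32648468017578), 84.4189224243164), ((544.381103515625, 152.28977966308594), (23.837343215942383, 7.655134201049805), 0.5448854565620422)]
top ears 55 [ 0.57190825 -0.21993595  0.05101003] [ 0.55740439 -0.22421931  0.04504181] [ 0.58808073 -0.21546762  0.05496229]
  x0.559 y -0.2233..-0.2169 n7
  x0.565 y -0.2240..-0.2171 n5
  x0.571 y -0.2240..-0.2165 n10
  x0.577 y -0.2238..-0.2170 n7
  x0.583 y -0.2242..-0.2167 n8
  x0.589 y -0.2238..-0.2167 n3
proj ears [418.0947449  250.32857181] [418.04291069 242.10386545]
scene levers [((548.3370361328125, 192.6666259765625), (7.661046028137207, 26.548486709594727), 86.66559600830078), ((546.7754516601562, 151.2113494873047), (8.53488540649414, 30.332683563232422), 88.53419494628906)]
scene ears 69 [ 0.57396762 -0.2202238   0.05055583] [ 0.5563507  -0.22549565  0.04507939] [ 0.59277067 -0.21546502  0.05487145]
  x0.559 y -0.2248..-0.2165 n10
  x0.565 y -0.2235..-0.2155 n6
  x0.571 y -0.2244..-0.2173 n9
  x0.577 y -0.2239..-0.2170 n11
  x0.583 y -0.2255..-0.2155 n9
  x0.589 y -0.2255..-0.2174 n6
  x0.595 y -0.2211..-0.2158 n2
proj ears [227.35965319 203.82208122] [223.24419475 209.99522348]
t 0.1 pos [0.283  0.5846 0.2216] head 64.17572971973159 q7 -0.05689108331120854 F [-0.2099 -0.7482  0.5647] w 0.08698326334281554 0.0
shift mm [-416.915  -255.3305  102.043 ] turn deg [ -0.0986  -0.0129 -22.8243]
```

```bash
python3 -m handwheel '[[0.087,-0.0417,-0.0255,0.0102,0,0,0],[0.087,-0.0417,-0.0255,0.0102,0,0,0],[0.087,-0.0417,-0.0255,0.0102,0,0,0],[0.087,-0.0417,-0.0255,0.0102,0,0,0],[0.087,-0.0417,-0.0255,0.0102,0,0,0],[0.087,-0.0417,-0.0255,0.0102,0,0,0],[0.087,-0.0417,-0.0255,0.0102,0,0,0],[0.087,-0.0417,-0.0255,0.0102,0,0,0],[0.087,-0.0417,-0.0255,0.0102,0,0,0],[0.087,-0.0417,-0.0255,0.0102,0,0,0],[0.087,0,0,0,0,0,-10],[0.087,0,0,0,0,0,-10]]' 20; python3 -c "
from h import *
to(.5467,.1726,.034,87)"
```

```text
time: 1.6
position: [0.5474, 0.1727, 0.1198]
tool_rot: [-0.154, -3.137, 0.001]
ft_force: [-0.9, 0.4, -0.1]
grip_width: 1.001
grip_force: 0.0
t 1.6 pos [0.5474 0.1727 0.1198] head 84.38786126516548 q7 1.1595965982531147 F [-0.9193  0.3986 -0.1145] w 0.08705009994316361 0.0
shift mm [ 0.5533 -0.1559 85.807 ] turn deg [-0.0354 -0.0706 -2.6122]
```

```bash
python3 -m handwheel '[[0.087,0.0005,0,0,0,0,-2.6],[0.087,0,0,0.03,0,0,0],[0.087,0,0,0.03,0,0,0],[0.087,0,0,0.0195,0,0,0],[0.087,0,0,0.006,0,0,0],[0.055,0,0,0,0,0,0],[0.055,0,0,0,0,0,0],[0.055,0,0,0,0,0,0]]' 25; python3 -c "
from h import *
to(.5467,.1726,.034,87)
grab('top','a'); im,d=grab('scene','b')
cv2.imwrite('pics/b_c.png',cv2.convertScaleAbs(cv2.resize(im[170:320,310:510],(800,600),interpolation=cv2.INTER_CUBIC),alpha=1.6))"
```

```text
time: 2.6
position: [0.5477, 0.1742, 0.0361]
tool_rot: [0.088, 3.139, 0.001]
ft_force: [0.8, -0.3, -0.1]
grip_width: 0.742
grip_force: 0.0
t 2.6 pos [0.5477 0.1742 0.0361] head 86.7744401750859 q7 1.2143688284465084 F [ 0.8397 -0.3346 -0.1002] w 0.06454827762316116 0.0
shift mm [ 0.9122 -1.6484  2.0682] turn deg [ 0.0483  0.0952 -0.2256]
```

View pics/b_c.png

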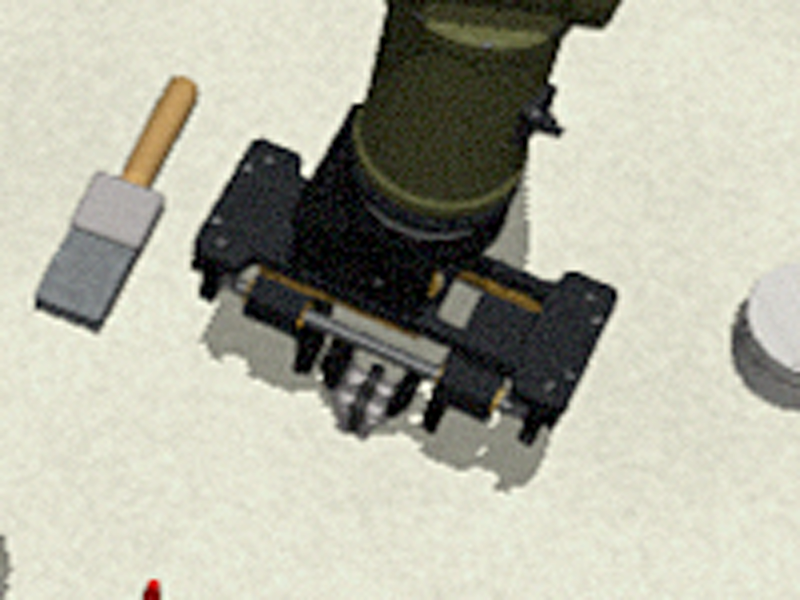

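The fingers straddle the clip with a lever on each side, at crop positions (335,360) and (405,380), and the gripper body's long side lies along the closing line. I'll trim the offset and close.

```bash
python3 -m handwheel '[[0.055,0.0009,-0.0016,0.002,0,0,0],[0.02,0,0,0,0,0,0],[0.02,0,0,0,0,0,0],[0.02,0,0,0,0,0,0],[0.02,0,0,0,0,0,0],[0.02,0,0,0,0,0,0],[0.02,0,0,0,0,0,0]]' 25; python3 -c "
from h import *
to(.5467,.1726,.034,87)"
```

```text
time: 3.58
position: [0.5478, 0.1755, 0.0355]
tool_rot: [0.086, 3.136, 0.007]
ft_force: [-0.6, 2.2, 8.9]
grip_width: 0.375
grip_force: 24.3
t 3.575 pos [0.5478 0.1755 0.0355] head 86.84077897955198 q7 1.2166048604678585 F [-0.6392  2.1979  8.9061] w 0.03259769634267588 24.335668087005615
shift mm [ 0.9343 -2.9138  1.5047] turn deg [ 0.2689  0.2345 -0.1598]
```

Squeezed to 32.6 mm, which is fully open. I'll lift and carry it toward the ears.

```bash
python3 -m handwheel '[[0.02,0,0,-0.02,0,0,0],[0.02,0,0,-0.04,0,0,0],[0.02,0,0,-0.04,0,0,0],[0.02,0,0,0,0,0,0]]' 25; python3 -c "
from h import *
to(.578,-.2203,.135,90)
grab('top','c');im,d=grab('scene','d'); cv2.imwrite('pics/d_c.png',cv2.convertScaleAbs(cv2.resize(im[190:310,320:480],(800,600),interpolation=cv2.INTER_CUBIC),alpha=1.6))"
```

```text
time: 4.08
position: [0.5484, 0.1732, 0.1367]
tool_rot: [0.088, 3.134, 0.005]
ft_force: [0.2, -0.2, -1.7]
grip_width: 0.368
grip_force: 24.2
t 4.075 pos [0.5484 0.1732 0.1367] head 86.76792306630276 q7 1.197680765277614 F [ 0.2259 -0.1544 -1.6608] w 0.03203300877843276 24.236238319426775
shift mm [ -51.7294 -391.1633    0.8353] turn deg [ 0.1653  0.3679 -3.2326]
```

View pics/d_c.png

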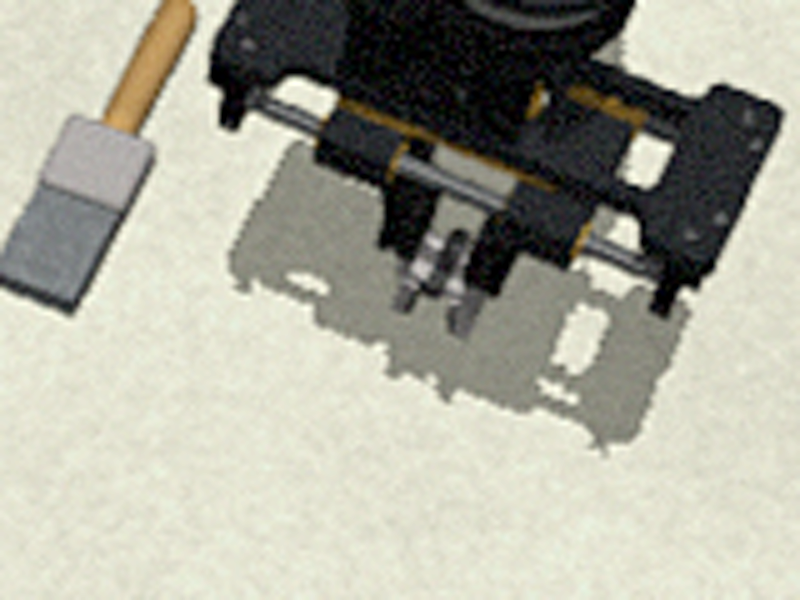

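The clip hangs between the pads with its jaws open, tips at crop (403,305) and (458,330). I'll measure it relative to the TCP.

```bash
python3 - <<'E'
from h import *
z=np.load('pics/d.npz');P=cloud('scene',z['d']);p=P[190:310,320:480].reshape(-1,3)
for lo in np.arange(.096,.15,.006):
    k=p[(p[:,2]>=lo)&(p[:,2]<lo+.006)&(p[:,1]>.14)&(p[:,1]<.21)&(p[:,0]>.5)&(p[:,0]<.6)]
    if len(k):print('z%.3f n%d x %.4f..%.4f'%(lo+.003,len(k),k[:,0].min(),k[:,0].max()), 'y',np.round(np.sort(k[:,1]),3)[::max(1,len(k)//14)])
for pt in([.548,.1735,.1315],[.548,.1805,.1025],[.548,.1665,.1025],[.561,.1735,.1315],[.535,.1735,.1315]):
    q=proj('scene',pt);print(pt,q,(q-[320,190])*5)
E
```

```text
z0.099 n5 x 0.5463..0.5589 y [0.157 0.163 0.182 0.185 0.19 ]
z0.105 n23 x 0.5437..0.5633 y [0.158 0.159 0.159 0.16  0.162 0.163 0.164 0.165 0.181 0.182 0.184 0.184
 0.186 0.187 0.187 0.188 0.188 0.188 0.189 0.189 0.19  0.19  0.19 ]
z0.111 n23 x 0.5436..0.5627 y [0.16  0.161 0.161 0.162 0.162 0.164 0.164 0.165 0.165 0.166 0.18  0.181
 0.183 0.185 0.186 0.186 0.188 0.188 0.188 0.188 0.189 0.189 0.19 ]
z0.117 n14 x 0.5565..0.5615 y [0.159 0.16  0.162 0.163 0.163 0.164 0.167 0.183 0.184 0.185 0.185 0.186
 0.187 0.187]
z0.123 n39 x 0.5354..0.5630 y [0.158 0.161 0.162 0.162 0.164 0.165 0.166 0.166 0.168 0.168 0.176 0.177
 0.177 0.178 0.179 0.181 0.182 0.182 0.183 0.186]
z0.129 n99 x 0.5325..0.5643 y [0.157 0.162 0.164 0.165 0.167 0.169 0.17  0.171 0.173 0.174 0.175 0.176
 0.177 0.18  0.19 ]
z0.135 n30 x 0.5398..0.5626 y [0.148 0.151 0.157 0.159 0.161 0.162 0.171 0.172 0.172 0.174 0.176 0.184
 0.186 0.188 0.193]
z0.141 n34 x 0.5367..0.5625 y [0.147 0.15  0.151 0.156 0.16  0.161 0.161 0.162 0.182 0.185 0.187 0.189
 0.191 0.192 0.193 0.194 0.196]
z0.147 n29 x 0.5354..0.5639 y [0.146 0.148 0.152 0.153 0.157 0.158 0.16  0.161 0.161 0.162 0.183 0.185
 0.188 0.192 0.197]
[0.548, 0.1735, 0.1315] [409.11400889 241.4939643 ] [445.57004445 257.4698215 ]
[0.548, 0.1805, 0.1025] [410.2466984  250.73044185] [451.23349198 303.65220925]
[0.548, 0.1665, 0.1025] [403.48181545 248.1200786 ] [417.40907725 290.60039302]
[0.561, 0.1735, 0.1315] [406.79397175 246.72204639] [433.96985875 283.61023194]
[0.535, 0.1735, 0.1315] [411.40819786 236.3241297 ] [457.04098931 231.62064852]
```

```bash
python3 -m handwheel '[[0.02,-0.0055,-0.0434,0,0,0,0],[0.02,-0.0055,-0.0434,0,0,0,0],[0.02,-0.0055,-0.0434,0,0,0,0],[0.02,-0.0055,-0.0434,0,0,0,0],[0.02,-0.0055,-0.0434,0,0,0,0],[0.02,-0.0055,-0.0434,0,0,0,0],[0.02,-0.0055,-0.0434,0,0,0,0],[0.02,-0.0055,-0.0434,0,0,0,0],[0.02,-0.0055,-0.0434,0,0,0,0],[0.02,0,0,0,0,0,-3.2],[0.02,0,0,0,0,0,0]]' 25; python3 -c "
from h import *
to(.576,-.2203,.0675,90)
im,d=grab('scene','e'); cv2.imwrite('pics/e_c.png',cv2.convertScaleAbs(cv2.resize(im[100:250,150:350],(800,600),interpolation=cv2.INTER_CUBIC),alpha=1.6))
P=cloud('scene',d).reshape(-1,3)
for lo in np.arange(.096,.14,.006):
    k=P[(P[:,2]>=lo)&(P[:,2]<lo+.006)&(abs(P[:,1]+.22)<.022)&(P[:,0]>.555)&(P[:,0]<.61)]
    if len(k):print('z%.3f n%d x %.4f..%.4f'%(lo+.003,len(k),k[:,0].min(),k[:,0].max()), 'y',np.round(np.sort(k[:,1]),3)[::max(1,len(k)//14)])
"
```

```text
time: 5.55
position: [0.5722, -0.2204, 0.131]
tool_rot: [-0.003, -3.138, -0.002]
ft_force: [-0.0, 1.6, -1.0]
grip_width: 0.37
grip_force: 24.2
t 5.55 pos [ 0.5722 -0.2204  0.131 ] head 89.88467472182244 q7 2.0009232341020575 F [-0.0105  1.5913 -0.966 ] w 0.03218529860809129 24.236410092562437
shift mm [-4.0432  0.0109 63.453 ] turn deg [ 0.0555 -0.1939 -0.1152]
z0.099 n22 x 0.5595..0.5853 y [-0.234 -0.234 -0.231 -0.228 -0.228 -0.227 -0.227 -0.226 -0.212 -0.207
 -0.206 -0.205 -0.204 -0.204 -0.204 -0.204 -0.204 -0.204 -0.203 -0.203
 -0.203 -0.202]
z0.105 n30 x 0.5632..0.5880 y [-0.232 -0.229 -0.227 -0.227 -0.212 -0.208 -0.207 -0.205 -0.205 -0.205
 -0.204 -0.204 -0.203 -0.202 -0.202]
z0.111 n25 x 0.5601..0.5877 y [-0.232 -0.23  -0.229 -0.226 -0.211 -0.208 -0.207 -0.206 -0.206 -0.206
 -0.206 -0.206 -0.206 -0.206 -0.205 -0.205 -0.205 -0.205 -0.204 -0.204
 -0.204 -0.203 -0.203 -0.203 -0.202]
z0.117 n21 x 0.5787..0.5892 y [-0.237 -0.231 -0.231 -0.23  -0.229 -0.229 -0.228 -0.227 -0.227 -0.226
 -0.22  -0.218 -0.211 -0.21  -0.21  -0.208 -0.208 -0.206 -0.205 -0.205
 -0.204]
z0.123 n60 x 0.5596..0.5891 y [-0.235 -0.233 -0.231 -0.231 -0.23  -0.229 -0.226 -0.225 -0.224 -0.221
 -0.22  -0.217 -0.215 -0.213 -0.205]
z0.129 n36 x 0.5637..0.5872 y [-0.237 -0.234 -0.233 -0.233 -0.232 -0.232 -0.232 -0.232 -0.231 -0.231
 -0.23  -0.227 -0.223 -0.221 -0.22  -0.217 -0.208 -0.205]
z0.135 n17 x 0.5642..0.5881 y [-0.241 -0.237 -0.237 -0.235 -0.232 -0.232 -0.231 -0.231 -0.231 -0.231
 -0.231 -0.212 -0.21  -0.207 -0.204 -0.204 -0.201]
z0.141 n33 x 0.5689..0.5887 y [-0.241 -0.235 -0.233 -0.233 -0.232 -0.231 -0.231 -0.23  -0.23  -0.208
 -0.206 -0.204 -0.204 -0.203 -0.201 -0.198 -0.198]
```

View pics/e_c.png

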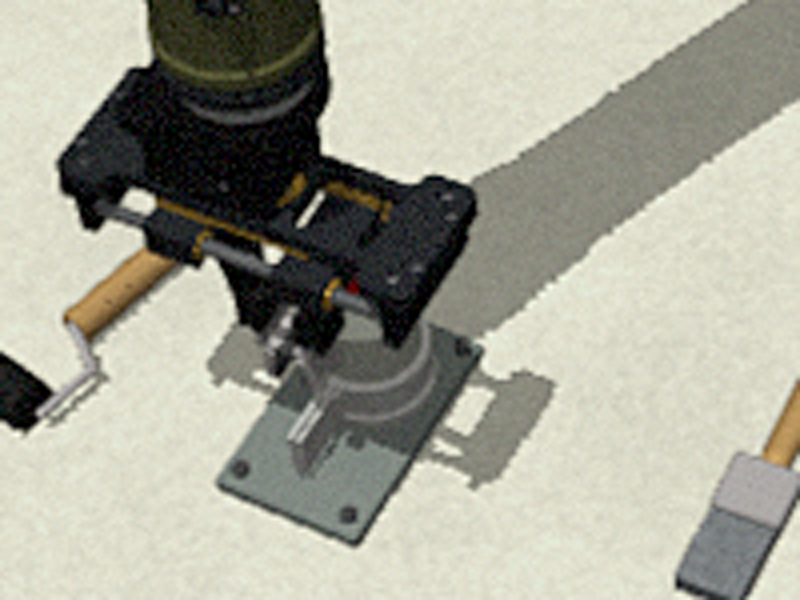

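The clip is right above the ears (ears at crop (310,410), jaws at (280,350)), and the jaw middle lies 1 mm to +y of the ears. I'll correct and descend.

```bash
python3 -m handwheel '[[0.02,-0.004,-0.001,0,0,0,0],[0.02,0,0,0.015,0,0,0],[0.02,0,0,0.015,0,0,0],[0.02,0,0,0.01,0,0,0],[0.02,0,0,0.01,0,0,0],[0.02,0,0,0,0,0,0]]' 25; python3 -c "
from h import *
to(.576,-.2213,.0675,90)"
```

```text
time: 6.35
position: [0.5767, -0.2212, 0.082]
tool_rot: [-0.001, -3.14, -0.001]
ft_force: [-1.3, -0.5, -0.1]
grip_width: 0.374
grip_force: 24.2
t 6.35 pos [ 0.5767 -0.2212  0.082 ] head 89.96742148687832 q7 2.0198558098978507 F [-1.3438 -0.4684 -0.0978] w 0.03251881813073438 24.23616249114275
shift mm [ 0.7165 -0.1364 14.4572] turn deg [ 0.0275 -0.0999 -0.0326]
```

```bash
python3 -m handwheel '[[0.02,0,0,0.007,0,0,0],[0.02,0,0,0.007,0,0,0],[0.02,0,0,0,0,0,0]]' 25; python3 -c "
from h import *
to(.576,-.2213,.0675,90)"
```

```text
time: 6.72
position: [0.577, -0.2212, 0.0684]
tool_rot: [-0.001, -3.141, -0.001]
ft_force: [0.2, -0.3, -1.1]
grip_width: 0.372
grip_force: 24.2
t 6.725 pos [ 0.577  -0.2212  0.0684] head 89.9690235666639 q7 2.025113087911814 F [ 0.2151 -0.2672 -1.0714] w 0.032338305784782376 24.23614690080285
shift mm [ 0.9549 -0.0961  0.8603] turn deg [ 0.0225 -0.0623 -0.031 ]
```

```bash
python3 -m handwheel '[[0.04,0,0,0,0,0,0],[0.045,0,0,0,0,0,0],[0.06,0,0,0,0,0,0],[0.075,0,0,0,0,0,0],[0.075,0,0,0,0,0,0],[0.075,0,0,-0.03,0,0,0],[0.075,0,0,-0.05,0,0,0],[0.075,0,0,-0.05,0,0,0],[0.075,-0.05,0,0,0,0,0],[0.075,-0.05,0,0,0,0,0],[0.075,0,0,0,0,0,0]]' 25; python3 -c "
from h import *
to(.510,-.219,.2,90)
im,d=grab('scene','f'); im2,d2=grab('top','g')
cv2.imwrite('pics/f_c.png',cv2.convertScaleAbs(np.hstack([cv2.resize(im[140:240,190:270],(400,500),interpolation=cv2.INTER_CUBIC),cv2.resize(im2[225:305,385:449],(400,500),interpolation=cv2.INTER_CUBIC)]),alpha=1.6))
P=cloud('scene',d).reshape(-1,3)
for lo in np.arange(.03,.1,.006):
    k=P[(P[:,2]>=lo)&(P[:,2]<lo+.006)&(abs(P[:,1]+.22)<.04)&(P[:,0]>.555)&(P[:,0]<.61)]
    if len(k):print('z%.3f n%d x %.4f..%.4f'%(lo+.003,len(k),k[:,0].min(),k[:,0].max()), 'y',np.round(np.sort(k[:,1]),3)[::max(1,len(k)//12)])
"
```

```text
time: 8.1
position: [0.6799, -0.2191, 0.1963]
tool_rot: [0.005, -3.14, -0.001]
ft_force: [-1.3, 0.6, -0.9]
grip_width: 0.864
grip_force: 0.0
t 8.1 pos [ 0.6799 -0.2191  0.1963] head 90.18892119885395 q7 1.9736690125585878 F [-1.339   0.5576 -0.942 ] w 0.07519840533408333 0.0
shift mm [169.9541   0.6922  -3.3256] turn deg [ 0.0429 -0.1136  0.189 ]
z0.033 n8 x 0.5643..0.5919 y [-0.225 -0.221 -0.22  -0.219 -0.218 -0.218 -0.212 -0.21 ]
z0.039 n25 x 0.5643..0.5928 y [-0.232 -0.23  -0.225 -0.223 -0.22  -0.217 -0.213 -0.211 -0.21  -0.209
 -0.209 -0.209 -0.208]
z0.045 n22 x 0.5718..0.5916 y [-0.232 -0.228 -0.228 -0.225 -0.223 -0.222 -0.221 -0.219 -0.218 -0.218
 -0.216 -0.211 -0.211 -0.21  -0.209 -0.209 -0.209 -0.209 -0.209 -0.208
 -0.208 -0.207]
z0.051 n26 x 0.5658..0.5934 y [-0.233 -0.229 -0.225 -0.222 -0.22  -0.215 -0.212 -0.21  -0.209 -0.209
 -0.209 -0.208 -0.208]
z0.057 n8 x 0.5684..0.5928 y [-0.229 -0.226 -0.224 -0.218 -0.214 -0.213 -0.21  -0.209]
z0.063 n38 x 0.5629..0.5941 y [-0.228 -0.226 -0.225 -0.223 -0.219 -0.219 -0.218 -0.215 -0.212 -0.209
 -0.207 -0.205 -0.205]
z0.069 n39 x 0.5646..0.5961 y [-0.224 -0.223 -0.223 -0.222 -0.221 -0.22  -0.22  -0.219 -0.219 -0.218
 -0.205 -0.204 -0.204]
z0.075 n11 x 0.5679..0.5930 y [-0.22  -0.21  -0.207 -0.207 -0.205 -0.203 -0.203 -0.203 -0.202 -0.202
 -0.202]
z0.081 n12 x 0.5686..0.5942 y [-0.207 -0.205 -0.204 -0.202 -0.202 -0.202 -0.202 -0.202 -0.202 -0.202
 -0.201 -0.201]
z0.087 n12 x 0.5651..0.5935 y [-0.207 -0.206 -0.205 -0.202 -0.202 -0.201 -0.201 -0.201 -0.201 -0.2
 -0.2   -0.2  ]
z0.093 n37 x 0.5658..0.5944 y [-0.206 -0.205 -0.205 -0.204 -0.203 -0.203 -0.202 -0.202 -0.201 -0.201
 -0.2   -0.2   -0.198]
z0.099 n4 x 0.5697..0.5871 y [-0.204 -0.204 -0.2   -0.199]
```

View pics/f_c.png

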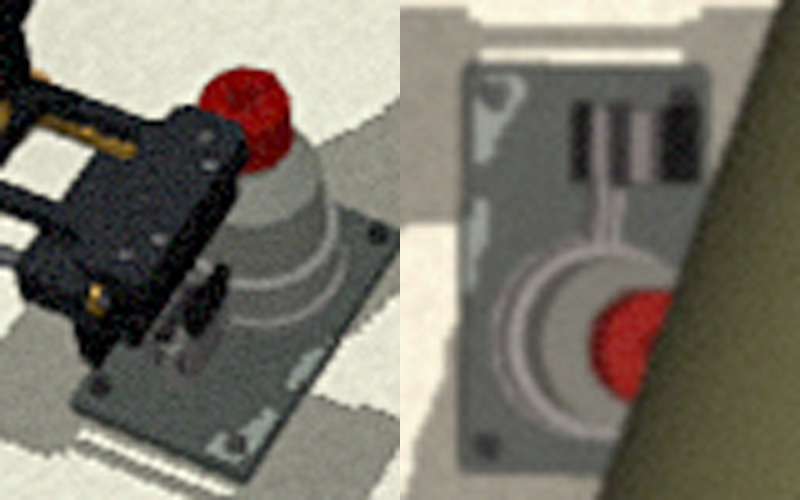

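The clip sits on the ears, square to them, with both levers visible at crop (582,140) and (680,140) in the top view. Its pivot is about 12 mm above the edge and about 5 mm outward, within limits. Now the cap.

```bash
python3 -m handwheel '[[0.065,0.0425,0,0,0,0,0],[0.065,0.0425,0,0,0,0,0],[0.065,0.0425,0,0,0,0,0],[0.065,0.0425,0,0,0,0,0],[0.065,0,0,0,0,0,0],[0.065,0,0,0,0,0,0]]' 25; python3 -c "
from h import *
s=to(.510,-.219,.105,90); print(ctrl.get_state()['torque'])"
```

```text
time: 8.95
position: [0.5073, -0.2215, 0.2]
tool_rot: [0.002, 3.139, 0.001]
ft_force: [0.7, 0.9, 0.7]
grip_width: 0.748
grip_force: 0.0
t 8.95 pos [ 0.5073 -0.2215  0.2   ] head 89.93682454825452 q7 1.9866736247306394 F [0.6948 0.9318 0.7493] w 0.06506950685541699 0.0
shift mm [-2.4588  2.4115 94.9967] turn deg [ 0.0295  0.1395 -0.0632]
[ 0.0079 -0.0246  0.0115]
```

```bash
python3 -m handwheel '[[0.065,-0.0025,0.0024,0.03,0,0,0],[0.065,0,0,0.03,0,0,0],[0.065,0,0,0.025,0,0,0],[0.065,0,0,0.01,0,0,0],[0.065,0,0,0,0,0,0],[0.03,0,0,0,0,0,0],[0.03,0,0,0,0,0,0],[0.03,0,0,0,0,0,0],[0.03,0,0,0,0,0,0],[0.03,0,0,0,0,0,0]]' 25; python3 -c "
from h import *
s=to(.510,-.219,.105,90); print(ctrl.get_state()['torque'])"
```

```text
time: 10.2
position: [0.5102, -0.219, 0.1044]
tool_rot: [0.001, 3.141, -0.0]
ft_force: [-0.0, 0.3, 1.5]
grip_width: 0.426
grip_force: 25.0
t 10.2 pos [ 0.5102 -0.219   0.1044] head 89.97524438966869 q7 2.0172245261712627 F [-0.0247  0.2726  1.5101] w 0.037069365899663295 25.000081225298345
shift mm [ 0.2066  0.0126 -0.5722] turn deg [-0.0039  0.0452 -0.0248]
[ 0.0243  0.0053 -0.0033]
```

Gripped at 37 mm. Turning clockwise is +z in the tool frame; the guaranteed-free part (under 103°) comes first.

```bash
python3 -m handwheel '[[0.03,0,0,0.0001,0,0,9],[0.03,0,0,0.0001,0,0,9],[0.03,0,0,0.0001,0,0,9],[0.03,0,0,0,0,0,9],[0.03,0,0,0.0001,0,0,9],[0.03,0,0,0.0001,0,0,9],[0.03,0,0,0.0001,0,0,9],[0.03,0,0,0,0,0,9],[0.03,0,0,0.0001,0,0,9],[0.03,0,0,0.0001,0,0,9]]' 25; python3 -c "
from h import *
s=to(.510,-.219,.105,90); print(ctrl.get_state()['torque'])"
```

```text
time: 11.45
position: [0.5094, -0.2199, 0.1036]
tool_rot: [2.228, 2.215, -0.002]
ft_force: [-2.2, -0.8, 2.7]
grip_width: 0.432
grip_force: 25.0
t 11.45 pos [ 0.5094 -0.2199  0.1036] head -0.3458177663222171 q7 0.4891459355208774 F [-2.1601 -0.8157  2.7333] w 0.03755417694007574 24.993824930861592
shift mm [ 0.8916  0.6204 -1.3952] turn deg [ -0.0666   0.011  -90.3458]
[-0.3221  0.5155  0.0174]
```

```bash
for i in 1; do python3 -m handwheel '[[0.03,0,0,0.0001,0,0,7],[0.03,0,0,0,0,0,7],[0.03,0,0,0.0001,0,0,7],[0.03,0,0,0,0,0,0]]' 25 | head -1;  python3 -c "
from h import *
s=to(.510,-.219,.105,90); print(ctrl.get_state()['torque'])"; done
```

```text
time: 11.95
t 11.95 pos [ 0.5091 -0.2198  0.1033] head -20.99897544082477 q7 0.14277315446455657 F [-3.8387 -1.5075  4.4377] w 0.03709320733196407 25.000817659310997
shift mm [ 1.095   0.5789 -1.7096] turn deg [  -0.0967   -0.0153 -110.9989]
[-0.4668  0.8788 -0.0345]
```

```bash
python3 -m handwheel '[[0.03,0,0,0.0001,0,0,7],[0.03,0,0,0,0,0,7],[0.03,0,0,0.0001,0,0,7],[0.03,0,0,0,0,0,0]]' 25 | head -1;  python3 -c "
from h import *
s=to(.510,-.219,.105,90); print(ctrl.get_state()['torque'])"
```

```text
time: 12.45
t 12.45 pos [ 0.5088 -0.2196  0.1031] head -41.9759579397852 q7 -0.20747413351394994 F [-5.3481 -0.6554  5.0581] w 0.03711580823551556 25.00067981891334
shift mm [ 1.2645  0.4638 -1.9426] turn deg [  -0.1289   -0.0446 -131.9759]
[-0.311   1.0946  0.0075]
```

```bash
python3 -m handwheel '[[0.03,0.0007,0.0007,-0.0001,0,0,0],[0.03,0,0,0,0,0,6],[0.03,0,0,0.0001,0,0,6],[0.03,0,0,0,0,0,6],[0.03,0,0,0,0,0,0]]' 25 | head -1;  python3 -c "
from h import *
s=to(.510,-.219,.105,90); print(ctrl.get_state()['torque'])"
```

```text
time: 13.08
t 13.075 pos [ 0.5087 -0.2194  0.1028] head -59.97650109781308 q7 -0.5056450629381155 F [-7.4419 -0.848   6.3857] w 0.037238852886784 25.00062902458012
shift mm [ 1.3452  0.2779 -2.2012] turn deg [  -0.3007   -0.1307 -149.976 ]
[-0.2045  1.654  -0.005 ]
```

```bash
python3 -m handwheel '[[0.03,0,0,0.0001,0,0,6],[0.03,0,0,0,0,0,6],[0.03,0,0,0,0,0,6],[0.03,0,0,0,0,0,0]]' 25 | head -1;  python3 -c "
from h import *
s=to(.510,-.219,.105,90); print(ctrl.get_state()['torque'])"
```

```text
time: 13.58
t 13.575 pos [ 0.5113 -0.2186  0.103 ] head -77.788899633769 q7 -0.8004506293672247 F [-1.0531 -0.7467  3.2492] w 0.0373760813217939 24.999964353628457
shift mm [-1.3583  0.0795 -2.0328] turn deg [   0.0419    0.0107 -167.7889]
[-0.0368  0.4117  0.3383]
```

Torque about z jumped to 0.34 N m, so the stop has been reached. One small turn more to confirm.

```bash
python3 -m handwheel '[[0.03,0,0,0,0,0,4],[0.03,0,0,0,0,0,0],[0.03,0,0,0,0,0,0]]' 25 | head -1;  python3 -c "
from h import *
s=to(.510,-.219,.105,90); print(ctrl.get_state()['torque'])
im,d=grab('scene','k');im2,d2=grab('top','l')
cv2.imwrite('pics/k_c.png',cv2.convertScaleAbs(np.hstack([cv2.resize(im[120:240,180:276],(400,500),interpolation=cv2.INTER_CUBIC),cv2.resize(im2[225:305,385:449],(400,500),interpolation=cv2.INTER_CUBIC)]),alpha=1.6))"
```

```text
time: 13.95
t 13.95 pos [ 0.5124 -0.2186  0.1032] head -81.82593065830365 q7 -0.8666895473979914 F [4.1181 0.6171 0.7244] w 0.037277769051288275 24.99975621700287
shift mm [-2.3869  0.0645 -1.8528] turn deg [   0.2292    0.0448 -171.8257]
[-0.0724 -0.7071  0.5611]
```

View pics/k_c.png

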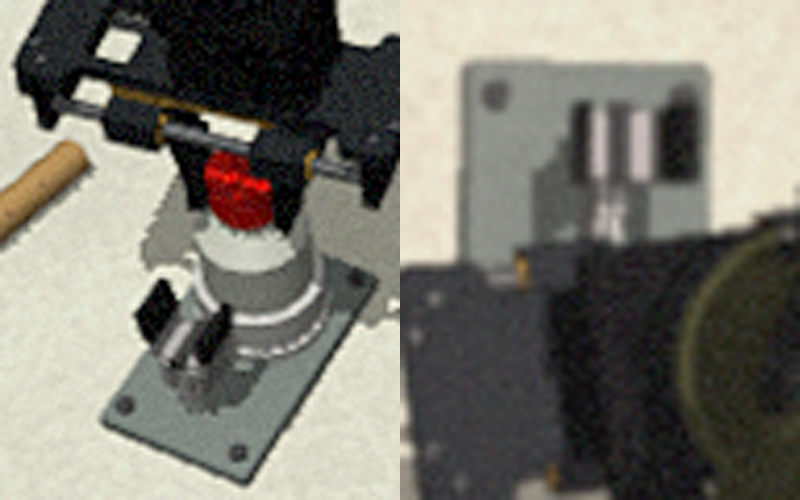

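The clip still stands square on the ears (left half, around (180,320)), and the cap is held between the fingers. The torque rose to 0.56 N m, so it's on the stop. I'll unwind in small steps to find where the cap starts moving back.

```bash
python3 -m handwheel '[[0.03,0,0,0,0,0,-4],[0.03,0,0,0,0,0,0]]' 25 | head -1;  python3 -c "
from h import *
to(.510,-.219,.105,90); print(ctrl.get_state()['torque'])"
python3 -m handwheel '[[0.03,0,0,0,0,0,-4],[0.03,0,0,0,0,0,0]]' 25 | head -1;  python3 -c "
from h import *
to(.510,-.219,.105,90); print(ctrl.get_state()['torque'])"
python3 -m handwheel '[[0.03,0,0,0,0,0,-4],[0.03,0,0,0,0,0,0]]' 25 | head -1;  python3 -c "
from h import *
to(.510,-.219,.105,90); print(ctrl.get_state()['torque'])"
```

```text
time: 14.3
t 14.3 pos [ 0.5123 -0.2184  0.1032] head -77.98756414757504 q7 -0.8031984169485039 F [5.1138 0.8853 1.4372] w 0.03730350981006209 24.999573547393084
shift mm [-2.365   0.1247 -1.8525] turn deg [   0.2519   -0.0363 -167.9874]
[ 0.1422 -1.045   0.0584]
time: 14.55
t 14.55 pos [ 0.5122 -0.2182  0.1032] head -73.9990833861551 q7 -0.7378023794932679 F [5.1943 1.4776 1.185 ] w 0.037589929527245804 24.999568085186183
shift mm [-2.3481  0.1242 -1.8559] turn deg [   0.237    -0.0551 -163.9989]
[ 0.27   -0.9837  0.0264]
time: 14.8
t 14.8 pos [ 0.5122 -0.2181  0.1032] head -70.0169942716852 q7 -0.6724905547370528 F [5.2179 1.4122 2.4694] w 0.03693272200306697 24.99958391301334
shift mm [-2.357   0.1442 -1.8205] turn deg [   0.2235   -0.0728 -160.0169]
[ 0.3336 -0.967   0.0643]
```

The torque vanished within the first 4°, so the pads had slipped at the stop and the cap moves back with the fingers from a heading of about -80.5°. Target heading is +9.5°.

```bash
python3 -m handwheel '[[0.03,-0.0011,-0.0004,-0.0001,0,0,0],[0.03,0,0,-0.0001,0,0,-8],[0.03,0,0,-0.0001,0,0,-8],[0.03,0,0,-0.0001,0,0,-8],[0.03,0,0,0,0,0,-8],[0.03,0,0,-0.0001,0,0,-8],[0.03,0,0,-0.0001,0,0,-8],[0.03,0,0,0,0,0,-8],[0.03,0,0,-0.0001,0,0,-8],[0.03,0,0,-0.0001,0,0,-8],[0.03,0,0,0,0,0,-7.5],[0.03,0,0,0,0,0,0]]' 25 | head -1;  python3 -c "
from h import *
to(.510,-.219,.105,9.5); print(ctrl.get_state()['torque'])
im,d=grab('scene','m');cv2.imwrite('pics/m_c.png',cv2.convertScaleAbs(cv2.resize(im[110:240,160:320],(800,600),interpolation=cv2.INTER_CUBIC),alpha=1.6))"
```

```text
time: 16.3
t 16.3 pos [ 0.5088 -0.216   0.1035] head 9.54469466265361 q7 0.653098924518479 F [-0.7499  6.7172  7.5932] w 0.03748584778115889 24.99949172604829
shift mm [-3.1172  0.6783 -1.5006] turn deg [-0.0958 -0.3226  0.0444]
[1.3539 0.1293 0.0355]
```

View pics/m_c.png

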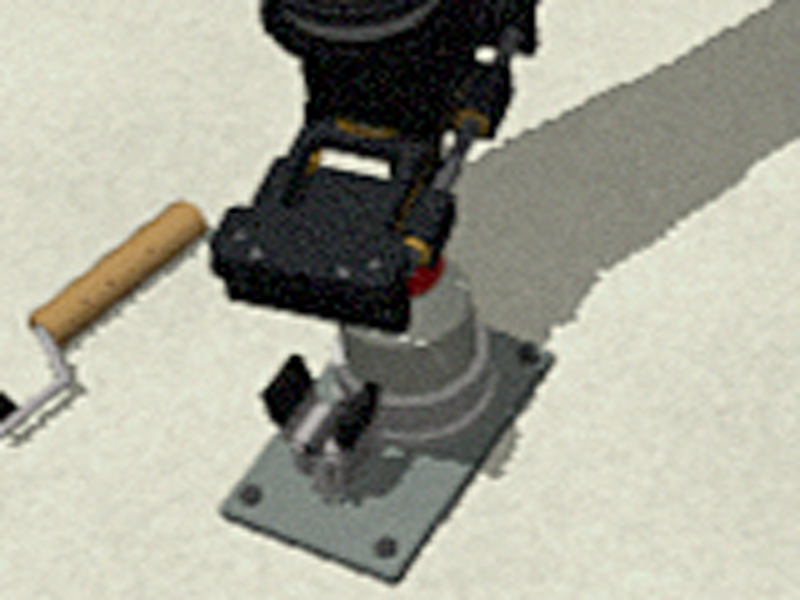

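The gripper stands over the cap (crop (425,280)) and the clip is undisturbed at (320,430). The TCP has slid about 3 mm along the pads, though. I'll regrip centred and check the cap's angle directly by going back to the stop and measuring it finely.

```bash
python3 -m handwheel '[[0.055,0,0,0,0,0,0],[0.055,0,0,0,0,0,0],[0.055,0,0,0,0,0,0]]' 25 | head -2;  python3 -c "
from h import *
to(.5105,-.219,.105,9.5); print(ctrl.get_state()['torque'])"
```

```text
time: 16.73
position: [0.5089, -0.2194, 0.1031]
t 16.725 pos [ 0.5089 -0.2194  0.1031] head 9.412861690594202 q7 0.652468226017503 F [-0.0073  0.1778  0.3205] w 0.0534123195036263 0.0
shift mm [ 0.1172  1.6056 -1.9098] turn deg [-0.074  -0.0076 -0.0871]
[-0.0777 -0.0087 -0.0063]
```

```bash
python3 -m handwheel '[[0.055,0,0.0012,-0.0018,0,0,0],[0.03,0,0,0,0,0,0],[0.03,0,0,0,0,0,0],[0.03,0,0,0,0,0,0],[0.03,0,0,0,0,0,0]]' 30 | head -1;  python3 -c "
from h import *
to(.5105,-.219,.105,9.5); print(ctrl.get_state()['torque'])"
python3 -m handwheel '[[0.03,0,0,0.0001,0,0,8],[0.03,0,0,0.0001,0,0,8],[0.03,0,0,0,0,0,8],[0.03,0,0,0.0001,0,0,8],[0.03,0,0,0.0001,0,0,8],[0.03,0,0,0,0,0,8],[0.03,0,0,0.0001,0,0,8],[0.03,0,0,0.0001,0,0,8],[0.03,0,0,0,0,0,6],[0.03,0,0,0,0,0,0]]' 30 | head -1;  python3 -c "
from h import *
to(.5105,-.219,.105,9.5); print(ctrl.get_state()['torque'])"
```

```text
time: 17.35
t 17.35 pos [ 0.5094 -0.219   0.1051] head 9.436753149672837 q7 0.651237340682076 F [-4.8072 -0.327   4.1537] w 0.03716958472826642 29.995999219827354
shift mm [-0.1664  1.0884  0.1006] turn deg [-0.1559 -0.0511 -0.0633]
[-0.1078  1.2996 -0.024 ]
time: 18.6
t 18.6 pos [ 0.5094 -0.219   0.1045] head -60.616314744743676 q7 -0.5205845900278983 F [-5.7312 -0.3026  4.1181] w 0.03718586841673232 29.996488695032895
shift mm [ 0.9233  0.5358 -0.4905] turn deg [ -0.162    0.0524 -70.1162]
[-0.1255  1.3503 -0.0292]
```

```bash
python3 -m handwheel '[[0.03,0,0,0,0,0,4],[0.03,0,0,0,0,0,0]]' 30 | head -1;  python3 -c "
from h import *
to(.5105,-.219,.105,9.5); print(ctrl.get_state()['torque'])"
python3 -m handwheel '[[0.03,0,0,0,0,0,4],[0.03,0,0,0,0,0,0]]' 30 | head -1;  python3 -c "
from h import *
to(.5105,-.219,.105,9.5); print(ctrl.get_state()['torque'])"
python3 -m handwheel '[[0.03,0,0,0,0,0,4],[0.03,0,0,0,0,0,0]]' 30 | head -1;  python3 -c "
from h import *
to(.5105,-.219,.105,9.5); print(ctrl.get_state()['torque'])"
```

```text
time: 18.85
t 18.85 pos [ 0.5094 -0.219   0.1045] head -64.60056553897971 q7 -0.5864969356056038 F [-5.5332 -0.3676  2.9965] w 0.03749330413254399 29.996307883411646
shift mm [ 0.9485  0.474  -0.516 ] turn deg [ -0.1612   0.0541 -74.1004]
[-0.067   1.317  -0.0807]
time: 19.1
t 19.1 pos [ 0.5094 -0.219   0.1044] head -68.60263065261206 q7 -0.6525549288058524 F [-5.7991 -0.1157  3.0967] w 0.037509568859772136 29.99643471557647
shift mm [ 1.0161  0.3971 -0.5554] turn deg [ -0.1617   0.0616 -78.1025]
[-0.0991  1.3631 -0.0444]
time: 19.35
t 19.35 pos [ 0.5094 -0.219   0.1044] head -72.60079607673269 q7 -0.7184871307329457 F [-5.0584 -0.4385  2.1282] w 0.03749147701666491 29.996058382093906
shift mm [ 1.0355  0.3304 -0.5836] turn deg [ -0.1603   0.0688 -82.1007]
[-0.055   1.271  -0.0704]
```

```bash
python3 -m handwheel '[[0.03,0,0,0,0,0,4],[0.03,0,0,0,0,0,0]]' 30 | head -1;  python3 -c "
from h import *
to(.5105,-.219,.105,9.5); print(ctrl.get_state()['torque'])"
python3 -m handwheel '[[0.03,0,0,0,0,0,3],[0.03,0,0,0,0,0,0]]' 30 | head -1;  python3 -c "
from h import *
to(.5105,-.219,.105,9.5); print(ctrl.get_state()['torque'])"
python3 -m handwheel '[[0.03,0,0,0,0,0,3],[0.03,0,0,0,0,0,0]]' 30 | head -1;  python3 -c "
from h import *
to(.5105,-.219,.105,9.5); print(ctrl.get_state()['torque'])"
```

```text
time: 19.6
t 19.6 pos [ 0.5094 -0.219   0.1044] head -76.60249015417263 q7 -0.7843443811262234 F [-5.2952  0.3602  1.7081] w 0.037281873084884766 29.996069152839482
shift mm [ 1.0472  0.2352 -0.5879] turn deg [ -0.1554   0.0755 -86.1024]
[-0.0927  1.3138 -0.036 ]
time: 19.85
t 19.85 pos [ 0.5094 -0.219   0.1044] head -79.59193413126721 q7 -0.8334986920676298 F [-4.6192 -1.5092  2.4114] w 0.037566125408692294 29.996026712469757
shift mm [ 1.0487  0.1632 -0.6013] turn deg [ -0.1511   0.0824 -89.0918]
[-0.064   1.2843 -0.0127]
time: 20.1
t 20.1 pos [ 0.5094 -0.219   0.1044] head -82.43651600168353 q7 -0.88097993559007 F [-5.182  -0.4355  2.4885] w 0.03724441773045973 29.995396086014807
shift mm [ 1.0763  0.1168 -0.6111] turn deg [ -0.1468   0.138  -91.9364]
[-0.2198  1.3394  0.8138]
```

The stop is at a heading of about -80°, a quarter turn from where the cap was, which confirms the angle. I'll hold briefly on the stop, then back off the quarter turn with the centred grip.

```bash
python3 -m handwheel '[[0.03,0,0,0,0,0,0],[0.03,0,0,0,0,0,0]]' 30 | head -1
python3 -m handwheel '[[0.03,0,0,-0.0001,0,0,-8.3],[0.03,0,0,-0.0001,0,0,-8.3],[0.03,0,0,0,0,0,-8.3],[0.03,0,0,-0.0001,0,0,-8.3],[0.03,0,0,-0.0001,0,0,-8.3],[0.03,0,0,0,0,0,-8.3],[0.03,0,0,-0.0001,0,0,-8.3],[0.03,0,0,-0.0001,0,0,-8.3],[0.03,0,0,0,0,0,-8.3],[0.03,0,0,-0.0001,0,0,-8.3],[0.03,0,0,0,0,0,-8.3],[0.03,0,0,0,0,0,0]]' 30 | head -1;  python3 -c "
from h import *
to(.5105,-.219,.105,9.5); print(ctrl.get_state()['torque'])
P=cloud('scene',grab('scene','z')[1]).reshape(-1,3)
k=P[(P[:,2]>.055)&(P[:,2]<.1)&(abs(P[:,1]+.22)<.035)&(P[:,0]>.555)&(P[:,0]<.61)]
print('clip',len(k),k.min(0),k.max(0))"
```

```text
time: 20.35
time: 21.85
t 21.85 pos [ 0.5094 -0.219   0.1051] head 8.797568120041733 q7 0.6392354214286334 F [-4.95   -0.9733  1.9143] w 0.03738828708348077 29.994833883829415
shift mm [-0.1349  1.1217  0.1284] turn deg [-0.1514 -0.0536 -0.7025]
[-0.1025  1.2501  0.066 ]
clip 323 [ 0.5625 -0.2434  0.0553] [ 0.5968 -0.1989  0.0988]
```

The cap is 90° off its stop and gripped at 30 N, and the clip hasn't moved. Handing in.

```bash
python3 -c "
from bench import ctrl
print(ctrl.close_job())"
```

```text
the job is handed in; nothing more can be done
None
```

The clamp is clipped square on the ears and released; the cap was bottomed out, backed off about 90° and is still gripped at 30 N. I handed the job in at about 22 s; no verdict came back.

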